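# Fit a board carrier into the spring-clamp bed frame

### The job

Take the carrier plate from its rack by the blue block and fit it into the heater bed frame: it is longer than the opening, so tilt it, tuck its low end under the red lip, push the orange spring bar back with it, then lower the other end past the yellow lip, so that it lies flat on the ledges and home against the stop under the yellow lip. Work gently, as the plate bends if it is forced (keep it under 30 N against the frame), leave the other things on the table where they are, and let go.

Things in the scene. Friction and masses are not known exactly. Their poses are not given: they have to be found in the camera images.
- plate_grip (a point): Centre of the blue grip block that stands on the middle of the carrier plate: 24 mm along x, 44 mm along y, 36 mm high. This point is 18 mm above the plate's top face, 23 mm above its underside. Axes: x along the plate's length, z up out of its green face. The plate's -x end goes under the red lip; a tilt of 9 to 13 degrees suits.
- plate_tail (a point): Middle of the lower edge of the plate's -x end: 80 mm from the block's centre along the plate's -x and 23 mm below it. Axes as the plate's.
- plate: The carrier plate: dark steel, 160 x 100 x 5 mm (x, y, z), about 0.3 kg, a flat green circuit board on top (under 4 mm high). Origin: centre of its underside. It bends if pressed against the frame with more than 30 N.
- frame: Heater bed frame, fixed: grey base 240 x 150 mm with aluminium ledges and side walls; carries the clamp unit. Origin at the table under the middle of the bay; x along its length (yellow lip at +x, red lip at -x), z up. Ledge tops 24 mm up, all round an open well. Side walls: inner faces at y = +-54 mm, tops 31 mm up.
- bay_centre (a point): Middle of the bay, 24 mm above the frame's origin. The clamp unit (both lips, stop wall, bar) has been set by hand up to 8 mm to +x or -x of centred, which is not measured: feel for it. When centred, x in the frame: red lip -118 to -70 mm, yellow lip +71 to +94 mm, stop wall's face under it +80 mm. Lips: undersides 14 mm above the ledges, 5 mm thick.
- bar_nominal (a point): Face of the orange spring bar when free, if the clamp unit were centred: x = -77 mm in the frame, at ledge height (bar 100 mm wide, 12 mm high, under the red lip). It goes back at most 15 mm, to a hard stop: 5 N at first touch, 11 N at the stop. The plate drops past the yellow lip only with the bar pressed 12 to 15 mm; home, it leaves it pressed 3 mm.
- dock: The low rack that the plate lies on at the start: aluminium base 180 x 120 x 8 mm with two rubber bars across it, their tops 20 mm above the table (the plate's underside is at that height). Origin at the table, under its centre; fixed.
- tape: Bystander: a roll of yellow tape lying flat, 60 mm across, 18 mm high. Origin at its underside.
- driver: Bystander: a red-handled screwdriver, 130 mm long, lying on the table.
- flux: Bystander: an amber flux bottle, 36 mm across, 85 mm high. Origin at its underside.
- brush: Bystander: a wooden brush, 150 mm long, lying on the table.
- spare: Bystander: a bare green board, 100 x 70 x 6 mm, lying flat. Origin at its underside.
- tray: Bystander: a black divided parts tray, 100 x 120 x 30 mm. Origin at its underside.
Mind the look-alikes: they are no part of the job. Leave any purple look-alike of the plate alone.

How it is judged:
By the outcome, as a careful person would: the job done as asked, in the order asked, and still so for the second after the job is handed in, with the robot touching nothing.
It also fails if it takes over 58 s, if anything falls off the work surface, if the arm or the gripper's body presses on something with over 40 N, if the wrist force passes 120 N, or if a joint passes its speed limit or range.

### The arm

A 7-joint arm with a two-finger parallel gripper is mounted at the origin on the work surface. World frame = base frame: x ahead of the robot, y to its left, z up, the work surface at z = 0. Lengths are in mm, angles in rad, forces in N, time in s.
With the tool pointing down it reaches from about 425 to 800 mm from the base axis. Payload 8.3 kg.
Tool frame: the origin (TCP) lies between the finger pads; the fingertips stand bot.finger_overhang ahead of it and the grasp point (between the pads) lies 5 mm behind it (bot.finger_overhang is the distance from the TCP to the fingertips, in mm); z points along the fingers, y is the line along which they close (so a half turn about z gives the same grasp; the last joint's range is limited). The gripper opens to 85 mm and grips with 20 to 120 N. Pads are 22 mm wide; open, the fingers measure 114 mm over their backs; the gripper's body (76 mm by 85 mm) begins 54 mm behind the grasp point. The pads swing forward as they close: fully open they stand 13 mm farther back than shut.
Start: joints at [-1.333, 0.383, 0.016, 1.37, -0.006, 1.388, -0.046], TCP at [185.127, 596.936, 245.279] pointing down, gripper open.
Joint ranges: [-2.95, 2.95], [-0.25, 2.06], [-1.52, 1.56], [0.18, 2.33], [-1.44, 4.58], [0.02, 2.06], [-3.01, 3.01]. Speed limits (rad/s): [2.39, 2.39, 3.01, 3.01, 3.14, 3.14, 3.14].

### API

Orientations are given as a rotation vector (axis times angle).
In Python, from plant import bot gives the robot as it stands.
- The arm moves only by the shell command python3 -m pendant 'ROWS' [FORCE]. ROWS is a JSON object of lists of equal length, an entry for each row: "rot": the turn, a rotation vector about the tool's x, y, z in rad, a list of three; "travel": the shift along the tool's x, y, z in m, a list of three; "grip": the gripper command: -1 is shut, 1 is fully open, values between are in proportion. A call has 1 to 12 rows; each row is the pose to reach, as a shift and turn from the pose commanded when the call began, along the tool's axes at that moment; what a row does not reach only later rows make up. A row lasts 1/12 s, in which the tool goes at most 41.7 mm and 7.16 degrees, less where a joint would pass 70% of its speed; a pose out of reach is approached as far as the arm can. A call with a gripper value outside its range is refused whole. The fingers move at their own pace and stop on an object; FORCE is the grip in N (left out, the last holds). Time passes only in rows, so rows that repeat a pose let the fingers close. It gives the time, the measured TCP pose, the force, the opening and the grip force at its end, in the units of the state.
- bot.get_obs(): the state, without advancing time (a new reading comes with each control period).
- bot.camera(name): name is "scene" or "side" or "wrist"; returns the picture (420x560x3 uint8, red, green, blue); there is no depth.
- bot.get_calibration(name): a dict with "fovy" (degrees; the focal length in pixels is half the picture's height over the tangent of half this angle, whatever the lens; pixels are square), "cx", "cy" (the principal point, pixels), "R" (3x3) and "t" (3): a world point X has camera coordinates R X + t; the wrist camera has in their place "mount" (4x4, takes a point from camera to tool coordinates, whose origin is the TCP and whose axes are the flange's). Camera axes: x right, y down, z forward; pixel columns grow to the right and rows downward; lengths in mm; the calibration is good to about 2 mm. A picture is of the moment at which its call begins: read the wrist's pose just before it. get_calibration takes no time and is no camera call.
- bot.close_job(): hands the job in; it is judged then, once.
The state is a dict: "time_s": time; "joints": joint angles; "qd": joint speeds; "tau": joint torques, N m; "position": TCP position; "tool_rot": TCP orientation; "force": force on the tool from outside, world axes, zero at the start; "wrist_torque": the same for the moment, N m; "finger_gap": finger opening in mm; "gripper_force": force on a finger pad.
Only numpy, scipy, OpenCV 4.12 (cv2) and the standard library are available. Lean on these libraries where they do the work, as an engineer would, in place of code of your own. Each camera call takes 0.05 s, during which the arm holds its last target. There are 200 camera calls.

## Working session

There is one attempt and no reset: what is moved stays moved. The work goes in short steps, Python scripts to look and compute and a shell command to move; the robot and the scene stay as the last step left them, time stands still between calls to the robot, and variables do not carry over. Pictures are saved under pics/ and viewed, at most 10 in all, crops included, and the job is handed in when it is done.

```bash
ls; mkdir -p pics
python3 - <<'E'
from plant import bot
import cv2,numpy as np
o=bot.get_obs(); print({k:np.round(v,3).tolist() for k,v in o.items()}, bot.finger_overhang)
for n in("scene","side","wrist"):
    im=bot.camera(n); cv2.imwrite(f"pics/{n}0.png",im[:,:,::-1]); c=bot.get_calibration(n); print(n,c)
E
```

```text
pics
{'time_s': 0.0, 'joints': [-1.333, 0.384, 0.016, 1.371, -0.006, 1.388, -0.046], 'qd': [-0.0, 0.001, -0.0, -0.0, 0.0, 0.0, 0.0], 'tau': [0.0, -62.761, 0.844, -37.181, 0.017, 0.014, -0.0], 'position': [184.989, 596.483, 244.259], 'tool_rot': [-0.47, -3.106, 0.003], 'force': [0.491, -0.602, -0.268], 'wrist_torque': [-0.074, -0.043, -0.011], 'gripper_force': 0.0, 'finger_gap': 85.13} 14.0
scene {'fovy': 55.46851384686039, 'cx': 279.69865233132066, 'cy': 211.1155297400492, 'R': array([[-0.6741084 ,  0.73862787, -0.00259378],
       [ 0.61136104,  0.55598086, -0.56313672],
       [-0.41450638, -0.38120093, -0.82635967]]), 't': array([ 367.20483793, -289.17740572, 1246.31407056])}
side {'fovy': 52.942163824057104, 'cx': 278.72560433965634, 'cy': 210.76891891616444, 'R': array([[ 0.79584929, -0.60547821, -0.00447686],
       [-0.44017562, -0.5734645 , -0.69092973],
       [ 0.41577558,  0.55184654, -0.72290806]]), 't': array([-428.24695837,  288.09587103,  853.84012693])}
wrist {'fovy': 60.62484967323538, 'cx': 277.70604225050874, 'cy': 203.88768377487023, 'mount': array([[ 4.65405039e-04, -9.59832350e-01, -2.80573775e-01,
         7.02986764e+01],
       [ 9.99999387e-01,  7.28630270e-04, -8.33856087e-04,
        -2.20368929e-01],
       [ 1.00479659e-03, -2.80573215e-01,  9.59832101e-01,
        -1.28417568e+02],
       [ 0.00000000e+00,  0.00000000e+00,  0.00000000e+00,
         1.00000000e+00]])}
```

View pics/scene0.png

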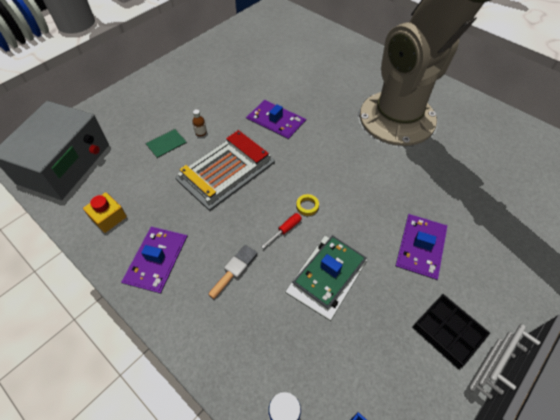

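View pics/side0.png

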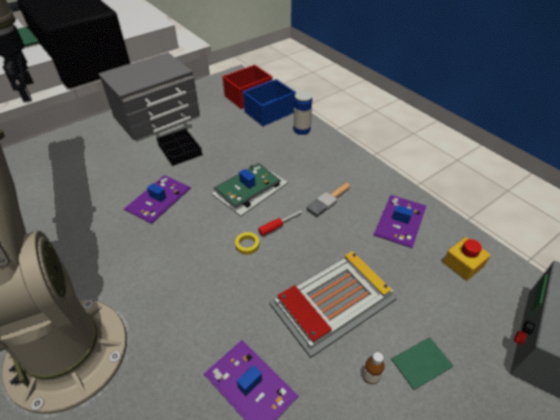

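The scene view shows the green plate with the blue block at (331,265) on the white dock, and the frame at (225,168) with its red lip at (249,148) and yellow lip at (198,181). The side view has the plate at (247,180) and the frame at (335,300). I'll use enlarged crops next.

```bash
python3 - <<'E'
import cv2,numpy as np
s=cv2.imread("pics/scene0.png"); d=cv2.imread("pics/side0.png")
def c(im,x,y,w=100,h=75,k=4): return cv2.resize(im[y:y+h,x:x+w],None,fx=k,fy=k,interpolation=cv2.INTER_CUBIC)
# each quadrant 400x300
top=np.hstack([c(s,280,235,100,100,4)[:, :400],c(s,170,120,110,100,4)[:,:440][:, :400]])
cv2.imwrite("pics/cropA.png",np.hstack([c(s,280,230,80,92,5),c(s,175,125,100,115,4)[:460]]))
cv2.imwrite("pics/cropB.png",np.hstack([c(d,207,155,85,110,4),c(d,267,245,132,110,3.34 and 3)[:, :400] if 0 else cv2.resize(d[245:355,267:377],(440,440),interpolation=cv2.INTER_CUBIC)]))
E
cat > h.py <<'E'
import numpy as np,cv2
from plant import bot
from scipy.optimize import least_squares
from scipy.spatial.transform import Rotation as Ro
def cam(n,pose=None):
    c=bot.get_calibration(n); f=210/np.tan(np.radians(c["fovy"])/2)
    if n=="wrist":
        T=np.eye(4);T[:3,:3]=Ro.from_rotvec(pose[1]).as_matrix();T[:3,3]=pose[0]
        M=np.linalg.inv(T@c["mount"]); R,t=M[:3,:3],M[:3,3]
    else: R,t=np.array(c["R"]),np.array(c["t"])
    return R,t,f,c["cx"],c["cy"]
def proj(C,X):
    R,t,f,cx,cy=C; p=np.atleast_2d(X)@R.T+t; return p[:,:2]/p[:,2:]*f+[cx,cy]
def fit(obs,z0,x0):
    """obs: list of (C, local pts Nx3, pixels Nx2); object x,y,yaw at height z0"""
    def P(v,L): c,s=np.cos(v[2]),np.sin(v[2]); return np.asarray(L,float)@np.array([[c,s,0],[-s,c,0],[0,0,1]])+[v[0],v[1],z0]
    r=least_squares(lambda v:np.concatenate([(proj(C,P(v,L))-px).ravel() for C,L,px in obs]),x0,x_scale=[10,10,.1],loss="soft_l1")
    return r.x,np.round(r.fun.reshape(-1,2),1)
def pix2z(C,px,z):
    R,t,f,cx,cy=C; d=R.T@np.array([(px[0]-cx)/f,(px[1]-cy)/f,1]); o=-R.T@t; return o+d*(z-o[2])/d[2]
E
python3 - <<'E'
from h import *
S,D=cam("scene"),cam("side")
for n,a,b,z in [("plate",(331,262),(247,175),55),("frame",(225,168),(335,300),30),("red",(249,148),(303,312),40),("yel",(198,181),(368,273),40)]:
    print(n,pix2z(S,a,z).round(),pix2z(D,b,z).round())
E
```

```text
plate [558. 170.  55.] [562. 174.  55.]
frame [ 516. -229.   30.] [ 499. -250.   30.]
red [ 425. -226.   40.] [ 423. -235.   40.]
yel [ 600. -242.   40.] [ 600. -247.   40.]
```

View pics/cropA.png

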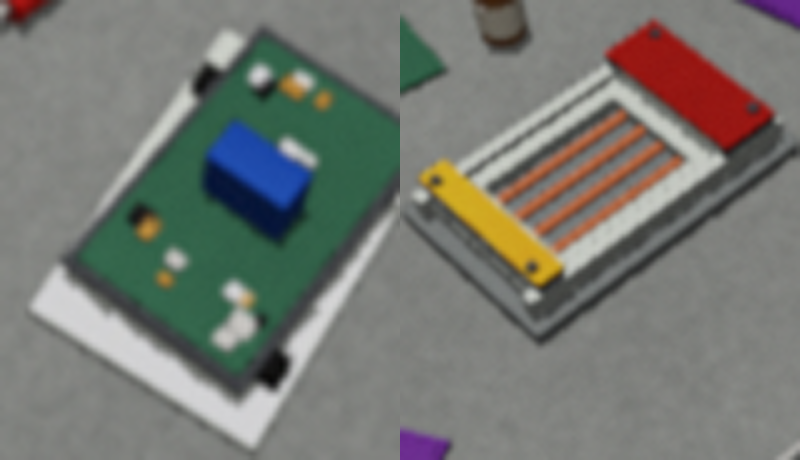

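View pics/cropB.png

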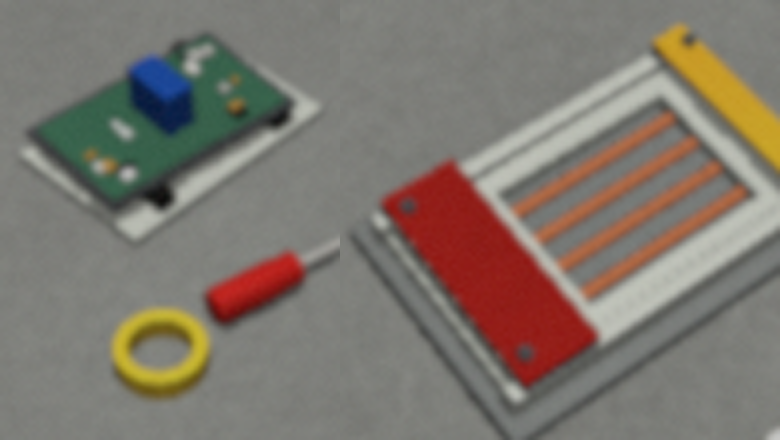

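Run:
```python
from h import *
S,D=cam("scene"),cam("side")
LS=[(12,-22,18),(12,22,18),(-12,22,18),(-12,-22,18),(80,-50,-18),(80,50,-18),(-80,-50,-18)]
PS=np.array([(206,158),(283,208),(311,175),(237,122),(65,262),(240,392),(263,30)])/5+[280,230]
LD=[(-12,22,18),(12,22,18),(12,-22,18),(-12,-22,18),(-80,50,-18),(80,50,-18),(80,-50,-18),(-80,-50,-18)]
PD=np.array([(130,70),(152,55),(190,92),(167,105),(28,132),(210,33),(295,103),(110,208)])/4+[207,155]
for o in ([(S,LS,PS)],[(D,LD,PD)],[(S,LS,PS),(D,LD,PD)]):
    v,r=fit(o,43,[560,170,0]); print(v.round(3)); 
print(r.tolist())
FS=[(120,75,0),(120,-75,0),(-120,75,0)]; QS=[(210,210),(175,178.7),(274.2,162.5)]
FD=[(-120,75,0),(-120,-75,0),(120,-75,0)]; QD=[(269.5,303),(310.7,355),(396,297)]
for o in ([(S,FS,QS)],[(D,FD,QD)],[(S,FS,QS),(D,FD,QD)]):
    v,r=fit(o,0,[505,-240,0]); print(v.round(3)); 
print(r.tolist())
```

```text
[5.61328e+02 1.74482e+02 5.50000e-02]
[5.59352e+02 1.69113e+02 4.60000e-02]
[5.60853e+02 1.73036e+02 5.50000e-02]
[[-0.6, -0.9], [0.1, 0.4], [0.6, -0.6], [-0.6, -1.0], [-1.2, -0.6], [-0.3, 0.1], [-0.4, -1.1], [-1.4, -1.0], [0.1, -1.0], [0.6, -2.2], [-0.8, -1.5], [-1.0, -1.0], [-0.8, -0.8], [0.3, -0.7], [0.1, -0.1]]
[ 5.04854e+02 -2.43312e+02 -5.10000e-02]
[ 5.11385e+02 -2.34174e+02 -4.50000e-02]
[ 5.09944e+02 -2.36382e+02 -4.80000e-02]
[[-0.2, 3.1], [0.4, 2.6], [0.9, 1.4], [-0.1, 0.2], [0.1, 1.9], [0.4, 1.0]]
```

```bash
cat >> h.py <<'E'
def Rob(yaw,tilt): # object attitude, -x end low by tilt (deg)
    return Ro.from_euler("z",yaw)*Ro.from_euler("y",-np.radians(tilt))
T2O=Ro.from_matrix(np.array([[0,1,0],[1,0,0],[0,0,-1.]])) # tool axes in object axes
def delta(pos,yaw,tilt=0):
    o=bot.get_obs(); R=Ro.from_rotvec(o["tool_rot"]); Rt=Rob(yaw,tilt)*T2O
    print("travel",(R.inv().apply(np.array(pos)-o["position"])/1000).round(4).tolist(),"rot",(R.inv()*Rt).as_rotvec().round(4).tolist())
def st():
    o=bot.get_obs(); R=Ro.from_rotvec(o["tool_rot"])*T2O.inv(); e=R.as_euler("ZYX")
    print("t",round(o["time_s"],2),"pos",np.round(o["position"],1),"yaw",e[0].round(4),"tilt",np.degrees(-e[1]).round(2),"roll",np.degrees(e[2]).round(2),"F",np.round(o["force"],1),"gap",round(o["finger_gap"],1),"gf",round(o["gripper_force"],1))
    return o
E
python3 -c "
from h import *
st(); delta([561,172,180],.053)"
```

```text
t 0.15 pos [185.  596.6 244.5] yaw 1.2701 tilt -0.09 roll -0.0 F [-0.1  0.5  0.7] gap 85.4 gf 0.0
travel [-0.4849, -0.2941, 0.065] rot [-0.0014, 0.001, 1.2171]
```

```bash
python3 -m pendant '{"travel":[[-0.485,-0.294,0.065],[-0.485,-0.294,0.065],[-0.485,-0.294,0.065],[-0.485,-0.294,0.065],[-0.485,-0.294,0.065],[-0.485,-0.294,0.065],[-0.485,-0.294,0.065],[-0.485,-0.294,0.065],[-0.485,-0.294,0.065],[-0.485,-0.294,0.065],[-0.485,-0.294,0.065],[-0.485,-0.294,0.065]],"rot":[[0,0,1.217],[0,0,1.217],[0,0,1.217],[0,0,1.217],[0,0,1.217],[0,0,1.217],[0,0,1.217],[0,0,1.217],[0,0,1.217],[0,0,1.217],[0,0,1.217],[0,0,1.217]],"grip":[1,1,1,1,1,1,1,1,1,1,1,1]}'; python3 -c "
from h import *
st(); delta([561,172,180],.053)"
```

```text
time_s: 1.15
position: [515.4, 223.5, 188.1]
tool_rot: [-2.162, -2.279, 0.0]
force: [-0.1, 0.8, 0.4]
finger_gap: 85.4
gripper_force: 0.0
t 1.15 pos [515.4 223.5 188.1] yaw 0.0528 tilt -0.01 roll 0.0 F [-0.1  0.8  0.4] gap 85.4 gf 0.0
travel [-0.0538, 0.0428, 0.0081] rot [-0.0001, -0.0001, -0.0002]
```

```bash
python3 -m pendant '{"travel":[[-0.03,0.025,0.005],[-0.045,0.036,0.007],[-0.045,0.036,0.007],[-0.045,0.036,0.007]],"rot":[[0,0,0],[0,0,0],[0,0,0],[0,0,0]],"grip":[1,1,1,1]}'
python3 - <<'E'
from h import *
o=st(); im=bot.camera("wrist"); cv2.imwrite("pics/w1.png",im[:,:,::-1])
C=cam("wrist",(o["position"],o["tool_rot"]))
L=np.array([(12,-22,18),(12,22,18),(-12,22,18),(-12,-22,18),(80,-50,-18),(80,50,-18),(-80,50,-18),(-80,-50,-18)])
print(proj(C,Ro.from_euler("z",.053).apply(L)+[561,172,43]).round())
E
```

```text
time_s: 1.48
position: [553.2, 180.6, 180.8]
tool_rot: [-2.165, -2.276, 0.002]
force: [-0.3, 0.7, 0.4]
finger_gap: 85.1
gripper_force: 0.0
t 1.48 pos [553.2 180.6 180.8] yaw 0.0499 tilt -0.05 roll -0.05 F [-0.3  0.7  0.4] gap 85.1 gf 0.0
[[303. 241.]
 [304. 183.]
 [270. 183.]
 [271. 241.]
 [379. 255.]
 [388. 138.]
 [184. 138.]
 [193. 255.]]
```

View pics/w1.png

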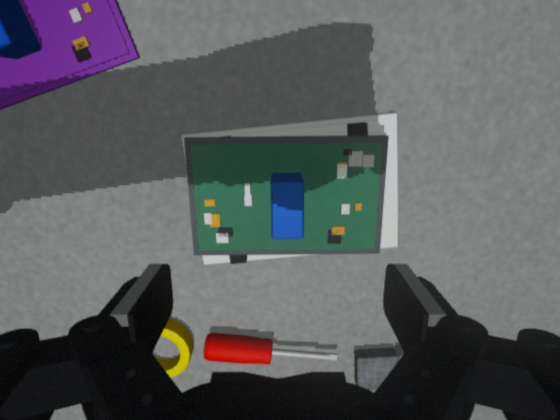

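The plate's top-face corners are at about (186,138), (387,137), (380,253) and (194,254). The block's top face spans (272,182) to (304,239).

Run:
```python
from h import *
C=cam("wrist",([553.2,180.6,180.8],[-2.165,-2.276,.002]))
L=[(80,-50,-18),(80,50,-18),(-80,50,-18),(-80,-50,-18),(12,-22,18),(-12,-22,18)]
v,r=fit([(C,L,[(380,253),(387,137),(186,138),(194,254),(304,239.5),(272,239.5)])],43,[561,172,.05]); print(v,r.tolist())
delta([v[0],v[1],47],v[2])
F=Ro.from_euler("z",v[2]);
```

```text
[5.61725125e+02 1.73107328e+02 5.71879898e-02] [[-0.0, 0.8], [2.4, -1.1], [-1.3, -0.8], [-0.0, 0.7], [0.1, 0.2], [-0.2, 0.4]]
travel [-0.0097, 0.0088, 0.1339] rot [-0.001, -0.0001, -0.0045]
```

```bash
python3 -m pendant '{"travel":[[-0.006,0.006,0.02],[-0.009,0.009,0.06],[-0.009,0.009,0.09],[-0.009,0.009,0.095],[-0.009,0.009,0.095]],"rot":[[0,0,0],[0,0,0],[0,0,-0.0045],[0,0,-0.0045],[0,0,-0.0045]],"grip":[0.7,0.5,0.4,0.4,0.4]}' 25; python3 -c "
from h import *
st(); delta([561.7,173,47],.056)"
```

```text
time_s: 1.95
position: [560.0, 175.0, 84.5]
tool_rot: [-2.152, -2.285, 0.006]
force: [0.2, 0.6, 1.3]
finger_gap: 59.6
gripper_force: 0.0
t 1.95 pos [560.  175.   84.5] yaw 0.06 tilt -0.27 roll -0.05 F [0.2 0.6 1.3] gap 59.6 gf 0.0
travel [-0.002, 0.0017, 0.0375] rot [-0.0048, 0.0009, 0.004]
```

```bash
python3 -m pendant '{"travel":[[-0.001,0.001,0.02],[-0.001,0.001,0.036],[-0.001,0.001,0.037],[-0.001,0.001,0.037]],"rot":[[0,0,0],[0,0,0],[0,0,0],[0,0,0]],"grip":[0.4,0.4,0.4,0.4]}' 25; python3 -c "
from h import *
st(); delta([561.7,173,47],.056)"
```

```text
time_s: 2.28
position: [563.6, 173.8, 50.8]
tool_rot: [-2.155, -2.286, -0.001]
force: [-0.6, -0.4, 0.6]
finger_gap: 59.5
gripper_force: 0.0
t 2.28 pos [563.6 173.8  50.8] yaw 0.0588 tilt 0.04 roll 0.04 F [-0.6 -0.4  0.6] gap 59.5 gf 0.0
travel [-0.0007, -0.002, 0.0038] rot [0.0007, -0.0007, 0.0028]
```

```bash
python3 -m pendant '{"travel":[[-0.0005,-0.0015,0.003],[-0.0005,-0.0015,0.003],[-0.0005,-0.0015,0.003],[-0.0005,-0.0015,0.003],[-0.0005,-0.0015,0.003],[-0.0005,-0.0015,0.003],[-0.0005,-0.0015,0.003],[-0.0005,-0.0015,0.003]],"rot":[[0,0,0],[0,0,0],[0,0,0],[0,0,0],[0,0,0],[0,0,0],[0,0,0],[0,0,0]],"grip":[0.4,0,-0.5,-1,-1,-1,-1,-1]}' 70; python3 -c "
from h import *
st()"
```

```text
time_s: 2.95
position: [562.4, 172.4, 47.5]
tool_rot: [2.157, 2.284, 0.002]
force: [-2.0, 0.2, 6.8]
finger_gap: 23.1
gripper_force: 70.2
t 2.95 pos [562.4 172.4  47.5] yaw 0.0575 tilt 0.06 roll 0.04 F [-2.   0.2  6.8] gap 23.1 gf 70.2
```

```bash
python3 -m pendant '{"travel":[[0,0,-0.01],[0,0,-0.03],[0,0,-0.06],[0,0,-0.1],[0,0,-0.13],[0,0,-0.145],[0,0,-0.145],[0,0,-0.145]],"rot":[[0,0,0],[0,0,0],[0,0,0],[0,0,0],[0,0,0],[0,0,0],[0,0,0],[0,0,0]],"grip":[-1,-1,-1,-1,-1,-1,-1,-1]}'; python3 -c "
from h import *
st(); delta([508,-370,190],-.048)"
```

```text
time_s: 3.62
position: [562.0, 172.1, 191.7]
tool_rot: [2.157, 2.284, 0.001]
force: [-0.8, 0.1, -4.6]
finger_gap: 23.2
gripper_force: 69.4
t 3.62 pos [562.  172.1 191.7] yaw 0.0575 tilt 0.05 roll 0.03 F [-0.8  0.1 -4.6] gap 23.2 gf 69.4
travel [-0.5381, -0.085, 0.0014] rot [0.0008, -0.0005, 0.1055]
```

```bash
python3 -m pendant '{"travel":[[-0.015,-0.002,0],[-0.04,-0.006,0],[-0.075,-0.012,0],[-0.115,-0.018,0],[-0.155,-0.025,0],[-0.195,-0.031,0],[-0.235,-0.037,0],[-0.275,-0.043,0],[-0.315,-0.05,0],[-0.355,-0.056,0],[-0.395,-0.062,0],[-0.435,-0.069,0]],"rot":[[0,0,0],[0,0,0.01],[0,0,0.02],[0,0,0.03],[0,0,0.04],[0,0,0.05],[0,0,0.06],[0,0,0.07],[0,0,0.08],[0,0,0.09],[0,0,0.1],[0,0,0.105]],"grip":[-1,-1,-1,-1,-1,-1,-1,-1,-1,-1,-1,-1]}' && python3 -m pendant '{"travel":[[-0.035,-0.002,0],[-0.065,-0.005,0],[-0.085,-0.006,0],[-0.095,-0.007,0],[-0.1,-0.007,0],[-0.1,-0.007,0],[-0.1,-0.007,0]],"rot":[[0,0,0],[0,0,0],[0,0,0],[0,0,0],[0,0,0],[0,0,0],[0,0,0]],"grip":[-1,-1,-1,-1,-1,-1,-1]}'
python3 - <<'E'
from h import *
o=st(); im=bot.camera("wrist"); cv2.imwrite("pics/w2.png",im[:,:,::-1]); print(o["position"].tolist(),o["tool_rot"].tolist())
E
```

```text
time_s: 4.62
position: [516.2, -267.7, 189.0]
tool_rot: [-2.272, -2.165, 0.003]
force: [0.9, -0.6, -2.7]
finger_gap: 22.8
gripper_force: 69.2
time_s: 5.2
position: [506.6, -364.2, 190.3]
tool_rot: [-2.271, -2.168, -0.0]
force: [-0.1, 0.8, -3.2]
finger_gap: 22.8
gripper_force: 69.2
t 5.2 pos [ 506.6 -364.2  190.3] yaw -0.0462 tilt -0.07 roll 0.09 F [-0.1  0.8 -3.2] gap 22.8 gf 69.2
[506.642210597492, -364.15399872043776, 190.34428610632318] [-2.2706767920962316, -2.168212583772138, -0.0003603745781163701]
```

View pics/w2.png

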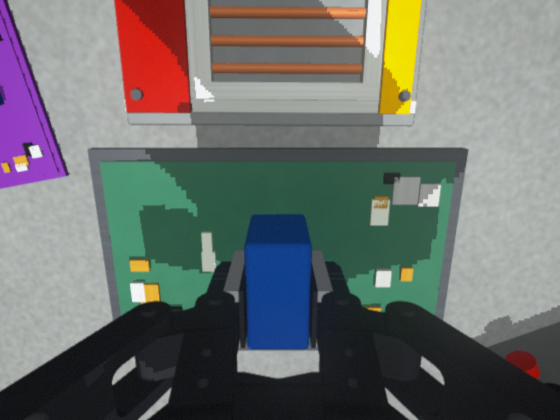

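The wrist view shows the held plate. Behind it are the frame's near edge at (129,124) to (414,122), the red lip's inner edge at column ~189 and the yellow lip's inner edge at column ~380.

Run:
```python
from h import *
C=cam("wrist",([506.64,-364.15,190.34],[-2.27068,-2.16821,-.00036]))
f=Ro.from_euler("z",.048)
for n,p,z in [("baseL",(129,124),0),("baseR",(414,122),0),("baseLt",(129,114),6),("baseRt",(414,113),6),("red in",(190,113),43),("red in far",(188,3),43),("red out",(124,113),43),("yel in",(379,113),43),("yel in far",(386,3),43),("yel out",(415,113),43)]:
    P=pix2z(C,p,z); print(n,P.round(1))
im=cv2.imread("pics/w2.png"); cv2.imwrite("pics/w2c.png",cv2.resize(im[0:140,100:430],None,fx=2.4,fy=2.4,interpolation=cv2.INTER_CUBIC))
```

```text
baseL [ 380.3 -308.5    0. ]
baseR [ 627.5 -318.1    0. ]
baseLt [ 384.1 -300.     6. ]
baseRt [ 624.8 -310.2    6. ]
red in [ 444.8 -300.6   43. ]
red in far [ 451.8 -227.4   43. ]
red out [ 395.5 -298.3   43. ]
yel in [ 585.4 -307.    43. ]
yel in far [ 587.8 -233.7   43. ]
yel out [ 612.2 -308.2   43. ]
```

View pics/w2c.png

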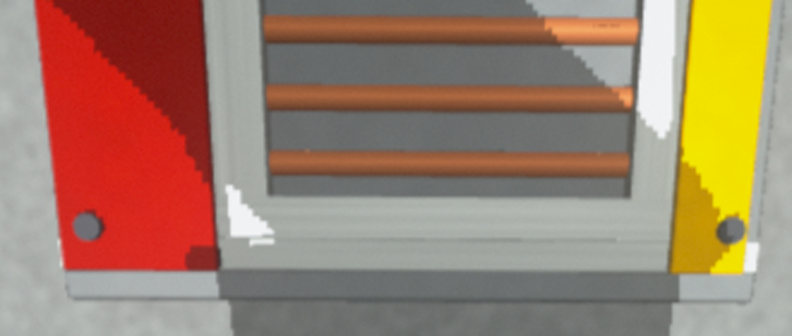

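```bash
cat >> h.py <<'E'
CL=np.array([516.5,-237.9,24.]); YAW=-.046
def tail(u,w,tilt,v=0,CL=CL,YAW=YAW):
    p=CL+Ro.from_euler("z",YAW).apply([u,v,w])+Rob(YAW,tilt).apply([80,0,27.5]); delta(p,YAW,tilt)
def now(CL=CL):
    o=st(); R=Ro.from_rotvec(o["tool_rot"])*T2O.inv()
    p=o["position"]-R.apply([80,0,27.5]); q=Ro.from_euler("z",-YAW).apply(p-CL); e=Ro.from_euler("z",-YAW).apply(p+R.apply([160,0,0])-CL)
    print("tail u,v,w",q.round(1),"head",e.round(1),"Fframe",Ro.from_euler("z",-YAW).apply(o["force"]).round(1))
E
python3 -c "
from h import *
now(); tail(-58,60,11)"
```

```text
t 5.25 pos [ 507.1 -363.7  190.6] yaw -0.0452 tilt -0.04 roll 0.09 F [ 0.6 -0.1 -3.8] gap 23.1 gf 69.2
tail u,v,w [ -83.7 -126.2  139.2] head [  76.3 -126.   139.1] Fframe [ 0.6 -0.1 -3.8]
travel [0.126, 0.0191, 0.0646] rot [-0.1927, -0.0016, 0.0007]
```

```bash
python3 -m pendant '{"travel":[[0.015,0.002,0],[0.045,0.006,0.01],[0.08,0.012,0.02],[0.11,0.017,0.035],[0.124,0.019,0.05],[0.126,0.019,0.06],[0.126,0.019,0.064],[0.126,0.019,0.064],[0.126,0.019,0.064]],"rot":[[-0.03,0,0],[-0.06,0,0],[-0.1,0,0],[-0.14,0,0],[-0.17,0,0],[-0.1927,0,0],[-0.1927,0,0],[-0.1927,0,0],[-0.1927,0,0]],"grip":[-1,-1,-1,-1,-1,-1,-1,-1,-1]}'
python3 - <<'E'
from h import *
now(); tail(-58,3,11)
cv2.imwrite("pics/s3.png",np.vstack([bot.camera("scene")[100:230,150:320],bot.camera("side")[200:370,250:420]])[:,:,::-1].repeat(2,0).repeat(2,1))
E
```

```text
time_s: 6.0
position: [531.7, -240.8, 128.0]
tool_rot: [2.167, 2.068, 0.199]
force: [1.0, -0.4, -2.9]
finger_gap: 23.1
gripper_force: 69.3
t 6.0 pos [ 531.7 -240.8  128. ] yaw -0.047 tilt 11.04 roll -0.02 F [ 1.  -0.4 -2.9] gap 23.1 gf 69.3
tail u,v,w [-58.   -2.2  61.7] head [99.1 -2.3 92.4] Fframe [ 1.  -0.4 -2.9]
travel [0.0023, -0.0112, 0.0577] rot [0.0007, 0.0005, -0.001]
```

View pics/s3.png

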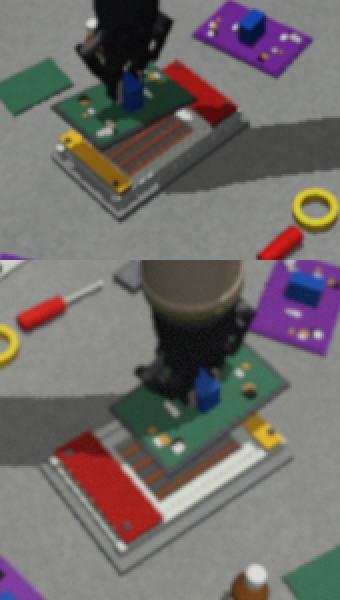

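The plate hangs tilted above the bay, low end towards the red lip, and laterally it looks centred. Next I'll descend.

```bash
python3 -m pendant '{"travel":[[0.001,-0.003,0.015],[0.002,-0.006,0.03],[0.002,-0.008,0.041],[0.002,-0.008,0.043],[0.002,-0.008,0.043],[0.002,-0.008,0.043]],"rot":[[0,0,0],[0,0,0],[0,0,0],[0,0,0],[0,0,0],[0,0,0]],"grip":[-1,-1,-1,-1,-1,-1]}'; python3 -c "
from h import *
now(); tail(-58,3,11)"
```

```text
time_s: 6.6
position: [532.2, -239.4, 84.3]
tool_rot: [2.168, 2.066, 0.2]
force: [-0.2, 0.2, -3.2]
finger_gap: 23.0
gripper_force: 69.3
t 6.6 pos [ 532.2 -239.4   84.3] yaw -0.0478 tilt 11.07 roll -0.04 F [-0.2  0.2 -3.2] gap 23.0 gf 69.3
tail u,v,w [-57.5  -0.7  17.9] head [99.5 -1.  48.6] Fframe [-0.2  0.2 -3.2]
travel [0.0008, -0.0033, 0.0146] rot [0.0012, 0.001, -0.0018]
```

```bash
python3 -m pendant '{"travel":[[0.001,-0.001,0.005],[0.001,-0.002,0.009],[0.001,-0.003,0.012],[0.001,-0.003,0.0145],[0.001,-0.003,0.0145]],"rot":[[0,0,0],[0,0,0],[0,0,0],[0,0,0],[0,0,0]],"grip":[-1,-1,-1,-1,-1]}'; python3 -c "
from h import *
now(); tail(-73,3,11)"
```

```text
time_s: 7.02
position: [531.4, -237.5, 68.2]
tool_rot: [2.168, 2.068, 0.199]
force: [0.0, 0.1, -3.2]
finger_gap: 22.8
gripper_force: 69.4
t 7.02 pos [ 531.4 -237.5   68.2] yaw -0.0474 tilt 10.99 roll 0.01 F [ 0.   0.1 -3.2] gap 22.8 gf 69.4
tail u,v,w [-58.5   1.1   1.9] head [98.6  0.9 32.4] Fframe [ 0.   0.1 -3.2]
travel [-0.0011, -0.0141, -0.0038] rot [-0.0003, 0.0, -0.0014]
```

```bash
python3 -m pendant '{"travel":[[0,-0.002,-0.001],[-0.001,-0.004,-0.0015],[-0.001,-0.006,-0.002],[-0.001,-0.008,-0.0023],[-0.001,-0.01,-0.0026],[-0.001,-0.012,-0.003],[-0.001,-0.0135,-0.0033],[-0.001,-0.0135,-0.0033]],"rot":[[0,0,0],[0,0,0],[0,0,0],[0,0,0],[0,0,0],[0,0,0],[0,0,0],[0,0,0]],"grip":[-1,-1,-1,-1,-1,-1,-1,-1]}'; python3 -c "
from h import *
now(); tail(-76,3,11)"
```

```text
time_s: 7.68
position: [517.4, -238.2, 69.5]
tool_rot: [2.168, 2.067, 0.2]
force: [-0.6, -0.3, -3.9]
finger_gap: 22.9
gripper_force: 69.4
t 7.68 pos [ 517.4 -238.2   69.5] yaw -0.0477 tilt 11.03 roll 0.01 F [-0.6 -0.3 -3.9] gap 22.9 gf 69.4
tail u,v,w [-72.4  -0.1   3.2] head [84.7 -0.4 33.8] Fframe [-0.5 -0.3 -3.9]
travel [0.0002, -0.0036, -0.0005] rot [0.0006, 0.0002, -0.0017]
```

Now advance 1 mm per call-step, until the force rises.

```bash
for i in 1 2; do python3 -m pendant '{"travel":[[0,-0.0005,-0.0001],[0,-0.001,-0.0002],[0,-0.0015,-0.0003],[0,-0.002,-0.0004]],"rot":[[0,0,0],[0,0,0],[0,0,0],[0,0,0]],"grip":[-1,-1,-1,-1]}' >/dev/null; python3 -c "
from h import *
now()"; done
```

```text
t 8.02 pos [ 515.7 -238.    69.5] yaw -0.0473 tilt 11.03 roll -0.01 F [ 0.8  0.3 -3.4] gap 22.9 gf 69.4
tail u,v,w [-74.   -0.    3.1] head [83.  -0.2 33.8] Fframe [ 0.8  0.3 -3.4]
t 8.35 pos [ 514.3 -238.    69.8] yaw -0.0474 tilt 11.11 roll -0.02 F [ 4.4 -0.9 -6.1] gap 23.1 gf 69.1
tail u,v,w [-75.4  -0.1   3.4] head [81.6 -0.3 34.2] Fframe [ 4.4 -0.6 -6.1]
```

```bash
for i in 1 2; do python3 -m pendant '{"travel":[[0,-0.0005,-0.0001],[0,-0.001,-0.0002],[0,-0.0015,-0.0003],[0,-0.002,-0.0004]],"rot":[[0,0,0],[0,0,0],[0,0,0],[0,0,0]],"grip":[-1,-1,-1,-1]}' >/dev/null; python3 -c "
from h import *
now()"; done
```

```text
t 8.68 pos [ 512.5 -237.9   70. ] yaw -0.0472 tilt 11.14 roll -0.03 F [ 5.7 -0.5 -6.3] gap 22.6 gf 69.1
tail u,v,w [-77.1  -0.1   3.5] head [79.9 -0.3 34.4] Fframe [ 5.8 -0.2 -6.3]
t 9.02 pos [ 510.7 -237.8   70. ] yaw -0.0471 tilt 11.16 roll -0.04 F [ 6.2  0.  -6. ] gap 22.8 gf 69.0
tail u,v,w [-79.   -0.1   3.5] head [78.  -0.3 34.5] Fframe [ 6.2  0.3 -6. ]
```

```bash
python3 -m pendant '{"travel":[[0,-0.001,0],[0,-0.002,0],[0,-0.003,0],[0,-0.004,0],[0,-0.005,-0.0001],[0,-0.006,-0.0003],[0,-0.007,-0.0004],[0,-0.008,-0.0006],[0,-0.008,-0.0006]],"rot":[[0,0,0],[0,0,0],[0,0,0],[0,0,0],[0,0,0],[0,0,0],[0,0,0],[0,0,0],[0,0,0]],"grip":[-1,-1,-1,-1,-1,-1,-1,-1,-1]}' ; python3 -c "
from h import *
now();tail(-88.5,2,11)"
```

```text
time_s: 9.77
position: [504.0, -237.5, 70.1]
tool_rot: [2.164, 2.065, 0.203]
force: [8.5, -0.1, -3.8]
finger_gap: 23.2
gripper_force: 69.3
t 9.77 pos [ 504.  -237.5   70.1] yaw -0.0469 tilt 11.31 roll -0.06 F [ 8.5 -0.1 -3.8] gap 23.2 gf 69.3
tail u,v,w [-85.5  -0.2   3.4] head [71.4 -0.3 34.8] Fframe [ 8.5  0.3 -3.8]
travel [0.0002, -0.003, 0.0012] rot [0.0055, 0.0012, -0.0008]
```

```bash
python3 -m pendant '{"travel":[[0,-0.001,0.0002],[0,-0.002,0.0005],[0,-0.003,0.0008],[0,-0.0035,0.001],[0,-0.0035,0.001]],"rot":[[0,0,0],[0.003,0,0],[0.005,0,0],[0.005,0,0],[0.005,0,0]],"grip":[-1,-1,-1,-1,-1]}' ; python3 -c "
from h import *
for i in range(1): now()
tail(-89.5,1.5,11)"
```

```text
time_s: 10.18
position: [502.0, -237.5, 69.3]
tool_rot: [2.165, 2.067, 0.2]
force: [9.2, 1.2, 1.4]
finger_gap: 23.6
gripper_force: 70.0
t 10.18 pos [ 502.  -237.5   69.3] yaw -0.0464 tilt 11.15 roll -0.08 F [9.2 1.2 1.4] gap 23.6 gf 70.0
tail u,v,w [-87.7  -0.3   2.9] head [69.3 -0.3 33.8] Fframe [9.1 1.6 1.4]
travel [0.0003, -0.0019, 0.0012] rot [0.0027, 0.0015, -0.0004]
```

```bash
python3 -m pendant '{"travel":[[0,-0.001,-0.0002],[0,-0.002,-0.0006],[0,-0.002,-0.0006]],"rot":[[0,0,0],[0,0,0],[0,0,0]],"grip":[-1,-1,-1]}' ; python3 -c "
from h import *
now(); tail(-89.5,3.2,11)"
```

```text
time_s: 10.43
position: [499.8, -237.4, 69.4]
tool_rot: [2.165, 2.067, 0.2]
force: [11.2, -0.0, -0.2]
finger_gap: 23.2
gripper_force: 69.9
t 10.43 pos [ 499.8 -237.4   69.4] yaw -0.0465 tilt 11.15 roll -0.08 F [11.2 -0.  -0.2] gap 23.2 gf 69.9
tail u,v,w [-89.9  -0.3   3. ] head [67.1 -0.3 33.9] Fframe [11.2  0.5 -0.2]
travel [0.0003, 0.0005, 0.0001] rot [0.0026, 0.0015, -0.0005]
```

```bash
python3 -c "
from h import *
tail(-89.8,3.2,8.5);tail(-89.8,3.2,6)"
```

```text
travel [0.0003, 0.0013, 0.0035] rot [0.0463, 0.0015, -0.0006]
travel [0.0003, 0.0023, 0.0071] rot [0.0899, 0.0015, -0.0006]
```

```bash
python3 -m pendant '{"travel":[[0,0.0003,0.0009],[0,0.0006,0.0018],[0,0.001,0.0026],[0,0.0013,0.0035],[0,0.0018,0.0053],[0,0.0023,0.0071],[0,0.0023,0.0071]],"rot":[[0.011,0,0],[0.023,0,0],[0.035,0,0],[0.046,0,0],[0.068,0,0],[0.09,0,0],[0.09,0,0]],"grip":[-1,-1,-1,-1,-1,-1,-1]}' ; python3 -c "
from h import *
now(); tail(-89.8,3.2,4);tail(-89.8,3.2,2)"
```

```text
time_s: 11.02
position: [504.2, -237.5, 62.5]
tool_rot: [2.215, 2.116, 0.107]
force: [10.4, 0.6, -0.2]
finger_gap: 22.7
gripper_force: 70.0
t 11.02 pos [ 504.2 -237.5   62.5] yaw -0.0455 tilt 5.93 roll -0.12 F [10.4  0.6 -0.2] gap 22.7 gf 70.0
tail u,v,w [-89.1  -0.3   2.9] head [70.1 -0.2 19.4] Fframe [10.4  1.  -0.2]
travel [0.0002, 0.0002, 0.0023] rot [0.0338, 0.0021, 0.0005]
travel [0.0002, 0.001, 0.0051] rot [0.0687, 0.0021, 0.0004]
```

```bash
python3 -m pendant '{"travel":[[0,-0.0008,0.0005],[0,-0.0006,0.0015],[0,-0.0004,0.0023],[0,0,0.0036],[0,0.0004,0.0051],[0,0.0004,0.0051]],"rot":[[0.005,0,0],[0.02,0,0],[0.034,0,0],[0.051,0,0],[0.068,0,0],[0.068,0,0]],"grip":[-1,-1,-1,-1,-1,-1]}' ; python3 -c "
from h import *
now(); tail(-89.8,3.,0)"
```

```text
time_s: 11.52
position: [505.0, -237.6, 57.2]
tool_rot: [2.252, 2.151, 0.036]
force: [10.3, -0.4, -1.4]
finger_gap: 22.7
gripper_force: 70.0
t 11.52 pos [ 505.  -237.6   57.2] yaw -0.0456 tilt 2.06 roll -0.12 F [10.3 -0.4 -1.4] gap 22.7 gf 70.0
tail u,v,w [-90.4  -0.3   2.9] head [69.5 -0.2  8.6] Fframe [10.3  0.1 -1.4]
travel [0.0002, 0.0016, 0.0028] rot [0.0359, 0.0021, 0.0004]
```

```bash
python3 -m pendant '{"travel":[[0,0.0004,0.0007],[0,0.0008,0.0014],[0,0.0012,0.0021],[0,0.0016,0.0028],[0,0.0016,0.0028]],"rot":[[0.009,0,0],[0.018,0,0],[0.027,0,0],[0.036,0,0],[0.036,0,0]],"grip":[-1,-1,-1,-1,-1]}' ; python3 -c "
from h import *
now(); tail(-80,3.,0)"
```

```text
time_s: 11.93
position: [506.4, -237.6, 54.4]
tool_rot: [2.271, 2.169, -0.002]
force: [10.3, -1.0, -0.7]
finger_gap: 23.1
gripper_force: 70.0
t 11.93 pos [ 506.4 -237.6   54.4] yaw -0.046 tilt 0.02 roll -0.1 F [10.3 -1.  -0.7] gap 23.1 gf 70.0
tail u,v,w [-90.1  -0.3   2.9] head [69.9 -0.3  3. ] Fframe [10.3 -0.5 -0.7]
travel [0.0002, 0.0101, -0.0001] rot [0.0003, 0.0018, 0.0]
```

```bash
python3 -m pendant '{"travel":[[0,0.001,0],[0,0.002,0],[0,0.003,0],[0,0.004,0],[0,0.005,0],[0,0.006,0],[0,0.007,0],[0,0.008,0],[0,0.009,0],[0,0.009,0]],"rot":[[0,0,0],[0,0,0],[0,0,0],[0,0,0],[0,0,0],[0,0,0],[0,0,0],[0,0,0],[0,0,0],[0,0,0]],"grip":[-1,-1,-1,-1,-1,-1,-1,-1,-1,-1]}' >/dev/null; python3 -c "
from h import *
now()"; for i in 1 2; do python3 -m pendant '{"travel":[[0,0.0003,0],[0,0.0006,0],[0,0.001,0]],"rot":[[0,0,0],[0,0,0],[0,0,0]],"grip":[-1,-1,-1]}' >/dev/null; python3 -c "
from h import *
now()"; done
```

```text
t 12.77 pos [ 514.2 -238.1   54.1] yaw -0.0467 tilt -0.07 roll -0.07 F [ 6.8 -0.8 -0.9] gap 23.1 gf 70.1
tail u,v,w [-82.3  -0.3   2.7] head [77.7 -0.4  2.5] Fframe [ 6.8 -0.5 -0.9]
t 13.02 pos [ 514.9 -238.1   54. ] yaw -0.047 tilt -0.09 roll -0.06 F [ 6.8  0.1 -1. ] gap 22.9 gf 70.1
tail u,v,w [-81.7  -0.3   2.7] head [78.3 -0.4  2.4] Fframe [ 6.8  0.4 -1. ]
t 13.27 pos [ 515.7 -238.1   54. ] yaw -0.047 tilt -0.11 roll -0.05 F [ 6.7 -0.7 -0.9] gap 22.8 gf 70.1
tail u,v,w [-80.8  -0.2   2.6] head [79.2 -0.4  2.3] Fframe [ 6.8 -0.4 -0.9]
```

```bash
for i in 1 2 3; do python3 -m pendant '{"travel":[[0,0.0003,0],[0,0.0007,0],[0,0.001,0]],"rot":[[0,0,0],[0,0,0],[0,0,0]],"grip":[-1,-1,-1]}' >/dev/null; python3 -c "
from h import *
now()"; done
```

```text
t 13.52 pos [ 516.6 -238.2   53.9] yaw -0.0469 tilt -0.12 roll -0.05 F [ 6.3  0.3 -0.1] gap 23.1 gf 70.1
tail u,v,w [-79.9  -0.2   2.6] head [80.1 -0.4  2.2] Fframe [ 6.3  0.6 -0.1]
t 13.77 pos [ 517.1 -238.3   53.7] yaw -0.0472 tilt -0.18 roll -0.04 F [ 5.6 -0.4 -0. ] gap 22.9 gf 70.1
tail u,v,w [-79.5  -0.3   2.5] head [80.5 -0.5  2. ] Fframe [ 5.6 -0.2 -0. ]
t 14.02 pos [ 517.1 -238.2   53.2] yaw -0.0473 tilt -0.29 roll -0.02 F [5.1 0.1 0.7] gap 23.1 gf 70.1
tail u,v,w [-79.5  -0.2   2.1] head [80.5 -0.4  1.3] Fframe [5.1 0.3 0.7]
```

```bash
for i in 1 2; do python3 -m pendant '{"travel":[[0,0.0003,0],[0,0.0007,0],[0,0.001,0]],"rot":[[0,0,0],[0,0,0],[0,0,0]],"grip":[-1,-1,-1]}' >/dev/null; python3 -c "
from h import *
now()"; done
```

```text
t 14.27 pos [ 517.2 -238.3   52.7] yaw -0.0477 tilt -0.39 roll -0.01 F [ 3.6 -0.4  1.7] gap 22.6 gf 70.3
tail u,v,w [-79.4  -0.2   1.8] head [80.6 -0.5  0.7] Fframe [ 3.6 -0.3  1.7]
t 14.52 pos [ 517.3 -238.3   52.4] yaw -0.0481 tilt -0.48 roll 0.02 F [-3.1  0.2  3.2] gap 23.1 gf 70.8
tail u,v,w [-79.4  -0.1   1.6] head [80.6 -0.5  0.2] Fframe [-3.1  0.1  3.2]
```

```bash
python3 -m pendant '{"travel":[[0,-0.0005,0.0003],[0,-0.001,0.0005],[0,-0.001,0.0008]],"rot":[[-0.003,0,0],[-0.006,0,0],[-0.008,0,0]],"grip":[-1,-1,-1]}' >/dev/null; python3 -c "
from h import *
now()"; for i in 1 2; do python3 -m pendant '{"travel":[[0,0,0.0003],[0,0,0.0006],[0,0,0.0008]],"rot":[[0,0,0],[0,0,0],[0,0,0]],"grip":[-1,-1,-1]}' >/dev/null; python3 -c "
from h import *
now()"; done
```

```text
t 14.77 pos [ 517.1 -238.2   51.7] yaw -0.0478 tilt 0.09 roll -0.0 F [ 0.1 -0.4  2.2] gap 22.7 gf 70.5
tail u,v,w [-79.3  -0.1   0.1] head [80.7 -0.4  0.3] Fframe [ 0.2 -0.4  2.2]
t 15.02 pos [ 517.1 -238.2   51.5] yaw -0.0478 tilt 0.07 roll 0.01 F [-4.   1.1  8.8] gap 23.2 gf 71.5
tail u,v,w [-79.3  -0.2  -0.1] head [80.7 -0.4  0.1] Fframe [-4.   0.9  8.8]
t 15.27 pos [ 517.1 -238.2   51.5] yaw -0.0479 tilt 0.09 roll 0.04 F [-7.3  2.5 18.2] gap 22.8 gf 72.7
tail u,v,w [-79.3  -0.1  -0.2] head [80.7 -0.4  0.1] Fframe [-7.4  2.1 18.2]
```

```bash
python3 -m pendant '{"travel":[[0,-0.0003,-0.0005],[0,-0.0003,-0.001],[0,-0.0003,-0.001],[0,-0.0003,-0.001]],"rot":[[0,0,0],[0,0,0],[0,0,0],[0,0,0]],"grip":[-1,-1,-1,-1]}' >/dev/null; python3 -c "
from h import *
now()"; python3 -m pendant '{"travel":[[0,0,0],[0,0,0],[0,0,0],[0,0,0],[0,0,0],[0,0,0],[0,0,0]],"rot":[[0,0,0],[0,0,0],[0,0,0],[0,0,0],[0,0,0],[0,0,0],[0,0,0]],"grip":[-0.6,-0.4,-0.2,0,0.2,0.2,0.2]}' >/dev/null; python3 -c "
from h import *
now()"; python3 -m pendant '{"travel":[[0,0,-0.01],[0,0,-0.03],[0,0,-0.06],[0,0,-0.09],[0,0,-0.12],[0,0,-0.15],[-0.02,0,-0.18],[-0.04,0,-0.2],[-0.08,0,-0.2],[-0.11,0,-0.2],[-0.12,0,-0.2],[-0.12,0,-0.2]],"rot":[[0,0,0],[0,0,0],[0,0,0],[0,0,0],[0,0,0],[0,0,0],[0,0,0],[0,0,0],[0,0,0],[0,0,0],[0,0,0],[0,0,0]],"grip":[0.2,0.2,0.2,0.2,0.2,0.2,0.2,0.2,0.2,0.2,0.2,0.2]}'
python3 - <<'E'
from h import *
o=st(); w=bot.camera("wrist")
d=bot.camera("side")[225:375,250:410]; s=bot.camera("scene")[110:230,160:290]
d=cv2.resize(d,(400,375),interpolation=2); s=cv2.resize(s,(400,369),interpolation=2)
cv2.imwrite("pics/f.png",np.hstack([d[:369],s])[:,:,::-1]); cv2.imwrite("pics/fw.png",w[:,:,::-1])
E
```

```text
t 15.6 pos [ 517.1 -238.2   51.5] yaw -0.0476 tilt 0.1 roll -0.0 F [-1.9 -0.8  6.1] gap 22.6 gf 71.0
tail u,v,w [-79.3  -0.2  -0.2] head [80.7 -0.4  0.1] Fframe [-1.9 -0.9  6.1]
t 16.18 pos [ 517.1 -238.    51.2] yaw -0.0473 tilt 0.08 roll 0.0 F [-0.6  0.1  0.5] gap 51.0 gf 0.0
tail u,v,w [-79.3   0.   -0.4] head [80.7 -0.2 -0.2] Fframe [-0.6  0.   0.5]
time_s: 17.18
position: [509.1, -361.7, 252.0]
tool_rot: [2.278, 2.16, -0.001]
force: [-0.8, 0.1, -0.6]
finger_gap: 51.3
gripper_force: 0.0
t 17.18 pos [ 509.1 -361.7  252. ] yaw -0.0532 tilt 0.06 roll -0.13 F [-0.8  0.1 -0.6] gap 51.3 gf 0.0
```

View pics/f.png

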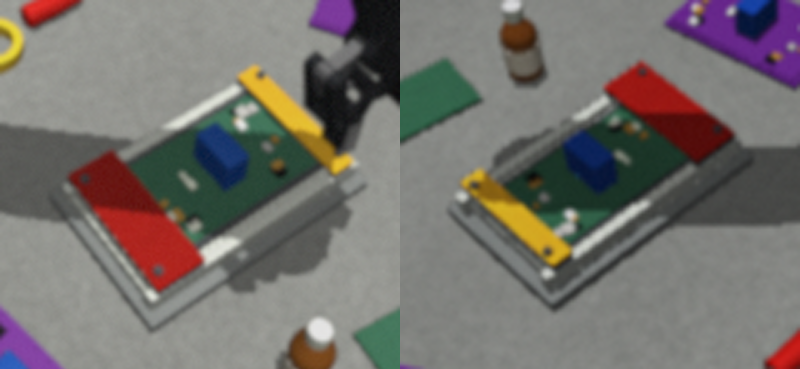

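View pics/fw.png

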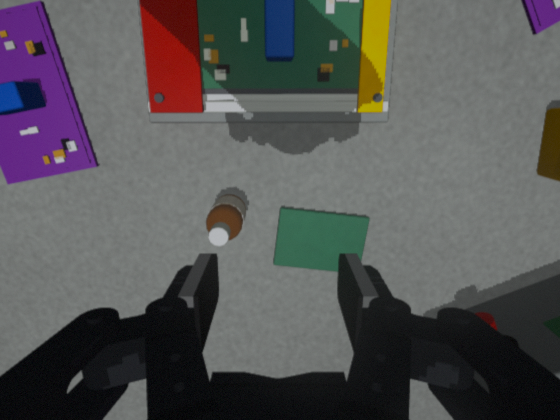

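The plate lies flat under both lips, with the block at (280,30) midway between them in the wrist view. The gripper is clear and the other things look undisturbed.

```bash
python3 -c "
from plant import bot
print(bot.close_job())"
```

```text
the job is handed in; nothing more can be done
None
```

The carrier plate is in the heater bed frame, flat on the ledges under both lips and against the stop. The gripper has let go and is clear, and I handed the job in at about 17 s of the 58 s limit; the verdict was not shown. The highest force I read was about 20 N, pressing the plate down onto the ledges.

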